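# Free the pawl and turn the bonder's carousel until it drops onto its drive keys

## Robot

A 6-joint arm with a two-finger parallel gripper is mounted at the origin on the work surface. World frame = base frame: x ahead of the robot, y to its left, z up, the work surface at z = 0. Lengths are in m, angles in rad, forces in N, time in s.
With the tool pointing down it reaches from about 0.35 to 0.775 m from the base axis. Payload 7.3 kg.
Tool frame: the origin (TCP) lies at the very end of the fingers, on their centre line; the grasp point (between the pads) lies 19 mm behind it; z points along the fingers, y is the direction in which the jaws open and shut (so a half turn about z gives the same grasp; the last joint's range is limited). The gripper opens to 92 mm and grips with 3 to 60 N. Pads are 19 mm wide; open, the fingers measure 130 mm over their backs; the gripper's body (75 mm by 190 mm) begins 47 mm behind the grasp point.
Start: joints at [0.96, 0.342, 1.524, -0, 1.275, -0.146], TCP at [0.235, 0.469, 0.227] pointing down, gripper open.
Joint ranges: [-2.53, 2.53], [-0.77, 2.02], [0.04, 2.7], [-1, 4.14], [0.28, 2.66], [-3.11, 3.11]. Speed limits (rad/s): [2.57, 2.57, 3.14, 3.14, 3.14, 3.14].

## Interface

Orientations are given as a unit quaternion [w, x, y, z].
In Python, from station import telemetry, imaging, sign_off gives the robot as it stands.
- The arm moves only by the shell command python3 -m handwheel 'ROWS' [FORCE]. ROWS is a JSON object of lists of equal length, an entry for each row: "hand": the finger opening in m, from 0 to 0.0918; "xyz": the shift along the tool's x, y, z in m, a list of three; "twist": the turn about the tool's z in units of 8 degrees (1.0 is 8 degrees). In form: {"hand": [hand, ...], "xyz": [[tx, ty, tz], ...], "twist": [twist, ...]}. A call has 1 to 5 rows; each row is the pose to reach, as a shift and turn from the pose commanded when the call began, along the tool's axes at that moment; what a row does not reach only later rows make up. A row lasts 1/8 s, in which the tool goes at most 62.5 mm and 10.7 degrees, less where a joint would pass 70% of its speed; a pose out of reach is approached as far as the arm can. A call with a gripper value outside its range is refused whole. The fingers move at their own pace and stop on an object; FORCE is the grip in N (left out, the last holds). Time passes only in rows, so rows that repeat a pose let the fingers close. It gives the time, the measured TCP pose, the force and the opening at its end, in the units of the state.
- telemetry.observe(): the state, without advancing time (a new reading comes with each control period).
- imaging.read_camera(name): name is "scene" or "side" or "wrist"; returns a dict with "img" (420x560x3 uint8, blue, green, red), "z_map" (420x560 float32, m along the optical axis (not along the pixel's ray), 0 where there is no reading), "fx", "fy", "cx", "cy" (pixels), "k1" (the pictures are not rectified: a ray, as slopes to the right and down, at radius r is drawn at 1 + k1 r^2 times it, then the intrinsics apply), "T" (4x4, takes a point from camera to world coordinates). Camera axes: x right, y up, looking along -z (the intrinsics and any distortion apply to the point x, -y, -z); pixel columns grow to the right and rows downward; lengths in m; the calibration is good to about 2 mm. A picture is of the moment at which its call begins.
- sign_off(): hands the job in, once; it reports no verdict.
Trained networks look in the newest picture that a camera, given by its name, has taken for a name from the list of things; names that differ only in an ending like _2 or _b are one class to them, and where a whole thing is asked for, a point or a joint stands for the part that bears it (a point fixed in the world has none). Each returns a list of dicts, best first, with "conf" (0 to 1); they miss things now and then, are a little off and sometimes report something else, mostly with a low value. They report only what shows in the picture. A call takes as long as a camera call. They do not tell look-alikes from the thing itself.
- imaging.recognise(camera, thing): "extent" ([left, top, right, bottom] in pixels, round what is visible of it).
The state is a dict: "time": time; "q": joint angles; "joint_velocities": joint speeds; "tau": joint torques, N m; "tool_pos": TCP position; "tool_rot": TCP orientation; "ft_force": force on the tool from outside, world axes, zero at the start; "wrist_torque": the same for the moment, N m; "gripper_width": opening from 0.0 (shut) to 1.0 (fully open).
Only numpy, scipy, OpenCV 4.12 (cv2) and the standard library are available. Lean on these libraries where they do the work, as an engineer would, in place of code of your own. Each camera call takes 0.05 s, during which the arm holds its last target. There are 200 camera calls.

## Task

The part carousel is sitting too high on its spindle unit because its stub rests on top of the drive keys, and the pawl keeps it from being turned back. Swing the pawl clear of the teeth first, then turn the carousel backwards (clockwise seen from above, less than half a turn) without taking it out of the bore, until it drops fully home and lies flat on the unit. Leave the pawl swung clear, let go of everything and do not disturb the other things on the bench.

Things in the scene. Friction and masses are not known exactly. Their poses are not given: they have to be found in the camera images.
- spindle: The fixed spindle unit: a white block 160 x 160 mm, 60 mm high, with a vertical bore of 53 mm diameter in its middle and a bracket at its -x,-y corner (reaching to x -82, y -130 mm) that carries the pawl. Origin: on the bore's axis at the bench surface; z up.
- bore_mouth (a point): Centre of the bore's mouth, 60 mm above the bench. Three keys hidden in the bore stand at an unknown angle; the stub's keyways meet them after 0.3 to 1.5 rad of clockwise turn from the start, in a window about 0.2 rad wide. There the carousel drops 14 mm by its own weight, unless the fingers hold it up, and the keys then stop it turning.
- carousel_grip (a point): Loose aluminium carousel, 0.6 kg: disc 120 mm diameter (144 over its 12 ratchet teeth), 12 thick; across its top an upright bar grip 60 long, 16 thick, 45 high; below, in the bore, a stub 52 diameter, 45 long, with 3 keyways. This point: centre of the bar, on the axis, 22.5 mm above the disc. x along the bar (at first nearly the spindle's x). 108.5 mm above the bench at the start, 94.5 when home.
- bar_end (a point): The centre of the end face of the bar grip at its +x end: 30 mm from the carousel's axis, at the same height as carousel_grip.
- pawl (a joint): Angle of the pawl about its upright pivot: about 0 with its nose between the teeth (start), growing as it turns clockwise from above, nose away from the carousel; the stop is at 1.1 rad, it is well clear of the teeth from 0.5 rad on. It has no spring and stays where it is left (about 1 N at the post moves it).
- pawl_post (a point): The pawl's upright steel post, 16 mm in diameter, at the end of the pawl's tail, 58 mm from the pivot; this point is on its axis, its top is 20 mm above this point and its foot (top of the 12 mm thick tail) 30 mm below it. To free the pawl the post moves clockwise about the pivot.
- pawl_pivot (a point): The axis about which the pawl turns, at the height of pawl_post. Pivot pin top is 17 mm below this point.
- jar_mid (a point): Bystander: an amber glass jar, 64 mm diameter, 75 mm high; its centre.
- driver_grip (a point): Bystander: a screwdriver lying on the bench; the middle of its handle.
- blockgauge_mid (a point): Bystander: a plain steel block 50 x 90 x 30 mm; its centre.
Mind the look-alikes: they are no part of the job. Of the things like the part that bears carousel_grip, leave any that is green or red; of the rest the smaller one is meant.

How it is judged:
By the outcome, as a careful person would: the job done as asked, in the order asked, and still so for the second after the job is handed in, with the robot touching nothing.
It also fails if it takes over 54 s, if anything falls off the work surface, if the arm or the gripper's body presses on something with over 40 N, if the wrist force passes 120 N, or if a joint passes its speed limit or range.

## Working session

There is one attempt and no reset: what is moved stays moved. The work goes in short steps, Python scripts to look and compute and a shell command to move; the robot and the scene stay as the last step left them, time stands still between calls to the robot, and variables do not carry over. Pictures are saved under pics/ and viewed, about 8 in all and at most 12, crops included, and the job is handed in when it is done.

```bash
mkdir -p pics; ls
cat > h.py <<'E'
import numpy as np, cv2, json
from station import telemetry, imaging, sign_off
from scipy.spatial.transform import Rotation as R
def cam(n): return imaging.read_camera(n)
def world(c,u,v,z=None,win=0):
    """pixel arrays -> world points by depth, or by intersecting plane z"""
    u=np.atleast_1d(u).astype(float); v=np.atleast_1d(v).astype(float)
    xd=(u-c['cx'])/c['fx']; yd=(v-c['cy'])/c['fy']
    x,y=xd.copy(),yd.copy()
    for _ in range(20):
        s=1+c['k1']*(x*x+y*y); x,y=xd/s,yd/s
    d=np.stack([x,-y,-np.ones_like(x)],1); T=np.array(c['T'])
    if z is None:
        dep=c['z_map'][v.astype(int),u.astype(int)]; p=d*dep[:,None]
        return p@T[:3,:3].T+T[:3,3]
    w=d@T[:3,:3].T; t=(z-T[2,3])/w[:,2]
    return T[:3,3]+w*t[:,None]
def cloud(c):
    h,w=c['z_map'].shape; vv,uu=np.mgrid[:h,:w]
    return world(c,uu.ravel(),vv.ravel()).reshape(h,w,3)
def proj(c,p):
    T=np.array(c['T']); q=(np.atleast_2d(p)-T[:3,3])@T[:3,:3]
    x=q[:,0]/-q[:,2]; y=-q[:,1]/-q[:,2]; s=1+c['k1']*(x*x+y*y)
    return np.stack([c['cx']+c['fx']*x*s,c['cy']+c['fy']*y*s],1)
E
python3 - <<'E'
from h import *
ims=[]
for n in ['scene','side']:
    c=cam(n); ims.append(c['img']); print(n,np.round(c['T'],3).tolist(),c['fx'],c['k1'])
    for t in ['spindle','carousel_grip','pawl','jar_mid','driver_grip','blockgauge_mid']:
        for r in imaging.recognise(n,t): 
            if r['conf']>.2: print(t,round(r['conf'],2),np.round(r['extent']).tolist())
    cv2.imwrite(f'pics/{n}0.png',c['img'])
s=telemetry.observe(); print(s['tool_pos'],s['tool_rot'],s['time'],s['ft_force'])
E
```

```text
pics
scene [[0.494, -0.752, 0.437, 1.024], [0.87, 0.423, -0.255, -0.261], [0.006, 0.506, 0.862, 0.966], [0.0, 0.0, 0.0, 1.0]] 433.5817953071411 -0.11118347136816695
spindle 0.65 [254.0, 144.0, 358.0, 246.0]
carousel_grip 0.89 [298.0, 256.0, 383.0, 331.0]
carousel_grip 0.88 [282.0, 159.0, 342.0, 215.0]
carousel_grip 0.71 [388.0, 195.0, 472.0, 272.0]
carousel_grip 0.7 [192.0, 191.0, 252.0, 245.0]
pawl 0.67 [255.0, 147.0, 283.0, 194.0]
pawl 0.6 [350.0, 95.0, 372.0, 126.0]
jar_mid 0.65 [351.0, 93.0, 373.0, 126.0]
jar_mid 0.41 [166.0, 290.0, 208.0, 318.0]
driver_grip 0.6 [109.0, 236.0, 145.0, 305.0]
blockgauge_mid 0.7 [164.0, 288.0, 207.0, 319.0]
side [[0.782, 0.458, -0.423, -0.08], [-0.623, 0.592, -0.512, -0.785], [0.016, 0.663, 0.748, 1.309], [0.0, 0.0, 0.0, 1.0]] 544.571754911607 0.020219136156894614
spindle 0.62 [226.0, 191.0, 302.0, 263.0]
carousel_grip 0.78 [308.0, 168.0, 370.0, 216.0]
carousel_grip 0.68 [255.0, 125.0, 311.0, 167.0]
carousel_grip 0.65 [236.0, 190.0, 283.0, 229.0]
carousel_grip 0.62 [267.0, 252.0, 320.0, 291.0]
pawl 0.84 [234.0, 222.0, 269.0, 250.0]
pawl 0.52 [220.0, 188.0, 298.0, 263.0]
jar_mid 0.83 [151.0, 174.0, 175.0, 204.0]
driver_grip 0.61 [326.0, 319.0, 382.0, 367.0]
blockgauge_mid 0.68 [356.0, 274.0, 383.0, 309.0]
blockgauge_mid 0.25 [238.0, 190.0, 284.0, 228.0]
[0.2353171  0.46931751 0.22673915] [2.32612639e-05 2.30300893e-01 9.73119467e-01 3.29456374e-05] 0.7 [-0.05487246  0.23927776  0.64897934]
```

View pics/scene0.png

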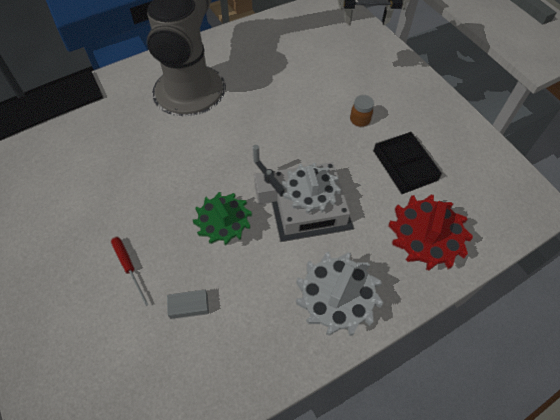

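View pics/side0.png

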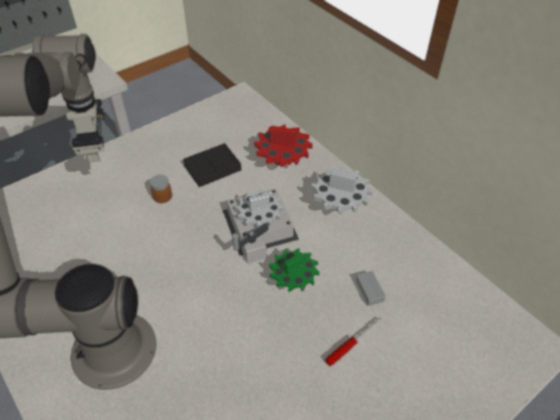

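Two views: the look-alikes in the scene image are green (222,217), red (431,232), large grey (341,292) and small grey on the white unit (312,187). The small grey one in the bore is meant. The pawl's post shows at about (256,152). I'll measure from the depth and crop close.

Run:
```python
from h import *
c=cam('scene'); P=cloud(c); ok=c['z_map']>0
def box(l,t,r,b):
    m=np.zeros(ok.shape,bool); m[t:b,l:r]=1; return m&ok
m=box(240,135,365,250)
z=P[...,2]
print(np.histogram(z[m],bins=np.arange(-.01,.16,.006)))
bar=m&(z>.118)&(z<.140)&box(285,155,350,215)
disc=m&(z>.078)&(z<.094)&box(280,155,350,220)
for n,k in [('bar',bar),('disc',disc)]:
    q=P[k]; print(n,len(q),q.mean(0),q.min(0),q.max(0))
    r=cv2.minAreaRect((q[:,:2]*1000).astype(np.float32)); print(r)
top=m&(abs(z-.06)<.006); q=P[top]; print('block',cv2.minAreaRect((q[:,:2]*1000).astype(np.float32)))
d=P[disc][:,:2]; 
print(cv2.minEnclosingCircle((d*1000).astype(np.float32)))
pp=box(245,140,290,205)&(z>.08)
for v,u in zip(*np.where(box(248,140,266,172)&(z>.06))):
    if (u+v)%3==0: print(u,v,np.round(P[v,u],3).tolist(),end=' ')
cr=cv2.resize(c['img'][130:255,235:375],None,fx=5.5,fy=4.7,interpolation=cv2.INTER_CUBIC); cv2.imwrite('pics/crop0.png',cr)
```

```text
(array([ 973, 7278,  841,  104,   95,  108,  109,  104,  118,  158,  387,
       1570,   66,   70,  151, 1378,  440,   44,   28,   25,   32,   28,
         58,  144,    0,    0,    0,    0]), array([-0.01 , -0.004,  0.002,  0.008,  0.014,  0.02 ,  0.026,  0.032,
        0.038,  0.044,  0.05 ,  0.056,  0.062,  0.068,  0.074,  0.08 ,
        0.086,  0.092,  0.098,  0.104,  0.11 ,  0.116,  0.122,  0.128,
        0.134,  0.14 ,  0.146,  0.152,  0.158]))
bar 173 [0.5543436  0.09963258 0.12819196] [0.52213227 0.08552665 0.11824104] [0.58111931 0.11640804 0.13327535]
((553.0372314453125, 100.98714447021484), (16.26555061340332, 60.90229415893555), 72.62532043457031)
disc 1675 [0.5560848  0.09713135 0.08442039] [0.48115892 0.0282843  0.07801334] [0.62256104 0.17312567 0.093763  ]
((551.6653442382812, 101.49964904785156), (140.242431640625, 139.282470703125), 38.522029876708984)
block ((536.675048828125, 48.862022399902344), (273.3063659667969, 172.5023651123047), 72.78821563720703)
((550.2125854492188, 99.76405334472656), 74.23839569091797)
254 145 [0.405, 0.025, 0.131] 257 145 [0.411, 0.031
[... 994 characters left out ...]
0.42, 0.021, 0.085] 259 161 [0.419, 0.03, 0.078] 255 162 [0.415, 0.02, 0.076] 258 162 [0.422, 0.025, 0.081] 261 162 [0.426, 0.032, 0.081] 257 163 [0.424, 0.022, 0.081] 260 163 [0.427, 0.029, 0.081] 256 164 [0.417, 0.022, 0.069] 259 164 [0.431, 0.024, 0.083] 262 164 [0.432, 0.032, 0.08] 258 165 [0.428, 0.022, 0.077] 261 165 [0.436, 0.027, 0.083] 260 166 [0.437, 0.023, 0.083] 263 166 [0.44, 0.031, 0.081] 259 167 [0.433, 0.022, 0.074] 262 167 [0.442, 0.026, 0.082] 261 168 [0.44, 0.024, 0.077] 264 168 [0.446, 0.03, 0.08] 260 169 [0.442, 0.021, 0.078] 263 169 [0.447, 0.026, 0.08] 262 170 [0.451, 0.022, 0.083] 265 170 [0.457, 0.027, 0.087] 261 171 [0.447, 0.021, 0.075] 264 171 [0.46, 0.023, 0.089]
```

View pics/crop0.png

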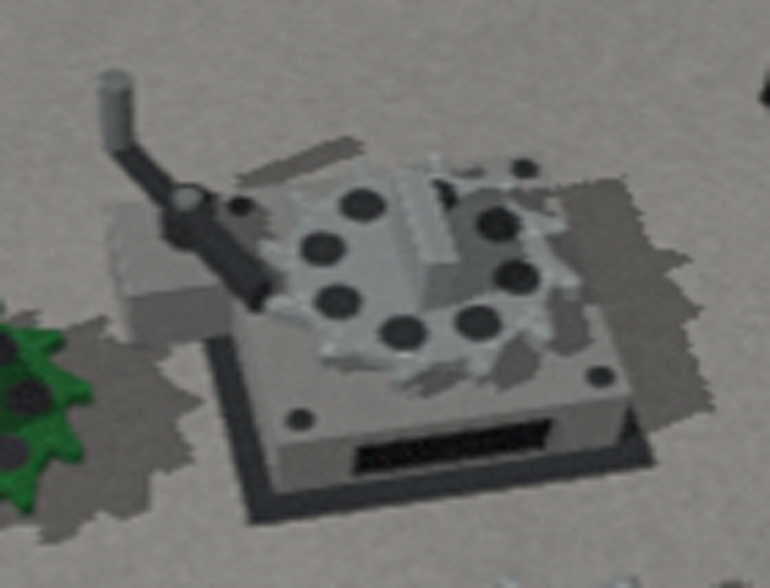

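Close crop: the small grey carousel is in the bore, post top at crop (115,78), pivot pin at (187,195), nose at (262,300). The bar measures 16×61 mm with its top at 0.131, so it is the right part.

```bash
cat >> h.py <<'E'
def go(x,y,z,yaw=None):
    """rows units for moving TCP there; yaw = world angle (deg) of tool y axis"""
    s=telemetry.observe(); w,a,b,c_=s['tool_rot']; M=R.from_quat([a,b,c_,w]).as_matrix()
    d=M.T@(np.array([x,y,z])-s['tool_pos']); cy=np.degrees(np.arctan2(M[1,1],M[0,1]))
    tw=None if yaw is None else -(((yaw-cy)+90)%180-90)/8
    print('shift',np.round(d,4).tolist(),'twist',tw,'yaw now',round(cy,1),'t',s['time'])
E
python3 - <<'E'
from h import *
c=cam('scene')
print('post',world(c,256,146.6,.132),'pivot',world(c,269,171.5,.095),'nose',world(c,282.6,194,.08))
for t,e,z in [('jar',(362,104),.075)]: print(t,world(c,*e,z))
sd=cam('side'); 
for p in [[.411,.027,.132],[.553,.101,.131]]: print(proj(sd,p), end=' ')
P=cloud(sd); z=P[...,2]; k=(z>.1)&(z<.14)&(sd['z_map']>0); k[:, :220]=0;k[:215]=0;k[260:]=0;k[:,290:]=0
q=P[k]; print('side post',len(q),q.mean(0),q.min(0),q.max(0))
k=(z>.122)&(z<.14)&(sd['z_map']>0); k[:, :230]=0;k[:185]=0;k[232:]=0;k[:,290:]=0
q=P[k];q=q[q[:,0]>.48]; print('side bar',len(q),q.mean(0),cv2.minAreaRect((q[:,:2]*1000).astype(np.float32)))
# relation to spindle frame via yaw -17
go(.413,.027,.22,85)
E
```

```text
post [[0.4130528  0.02686045 0.132     ]] pivot [[0.47086095 0.0307948  0.095     ]] nose [[0.53618259 0.03219706 0.08      ]]
jar [[0.38080124 0.38048005 0.075     ]]
[[235.70455585 234.80798182]] [[260.91015625 196.3565779 ]] side post 58 [0.40723242 0.02301516 0.12116595] [ 0.39921454 -0.11185365  0.10055189] [0.48892509 0.03507577 0.13632188]
side bar 116 [0.54569156 0.10281072 0.1295828 ] ((546.81103515625, 103.50660705566406), (20.071063995361328, 58.84520721435547), 72.74443817138672)
shift [-0.3571, -0.3158, 0.0067] twist -2.7036773412626847 yaw now 63.4 t 0.85
```

```bash
python3 -m handwheel '{"hand":[0.044,0.044,0.044,0.044,0.044],"xyz":[[-0.357,-0.316,0.007],[-0.357,-0.316,0.007],[-0.357,-0.316,0.007],[-0.357,-0.316,0.007],[-0.357,-0.316,0.007]],"twist":[0,0,0,0,0]}' 10; python3 -c "
from h import *
go(.412,.027,.2)"
```

```text
time: 1.48
tool_pos: [0.3522, 0.1776, 0.2224]
tool_rot: [0.001, 0.23, 0.973, 0.0]
ft_force: [0.7, -0.1, -0.2]
gripper_width: 0.508
shift [-0.1209, -0.1078, 0.0224] twist None yaw now 63.4 t 1.475
```

```bash
python3 -m handwheel '{"hand":[0.044,0.044,0.044,0.044,0.044],"xyz":[[-0.121,-0.108,0.022],[-0.121,-0.108,0.022],[-0.121,-0.108,0.022],[-0.121,-0.108,0.022],[-0.121,-0.108,0.022]],"twist":[0,0,0,0,0]}'
python3 - <<'E'
from h import *
go(.412,.027,.1)
c=cam('wrist'); cv2.imwrite('pics/w1.png',c['img'])
print(proj(c,[[.412,.027,.132],[.47,.031,.095],[.55,.102,.131]]))
E
```

```text
time: 2.1
tool_pos: [0.4111, 0.0289, 0.2002]
tool_rot: [-0.0, 0.231, 0.973, 0.0]
ft_force: [-0.2, 0.6, 0.1]
gripper_width: 0.476
shift [-0.0017, -0.0014, 0.1002] twist None yaw now 63.3 t 2.1
[[273.86159378 222.51346361]
 [312.1943727  267.29603909]
 [449.16050005 336.78599271]]
```

View pics/w1.png

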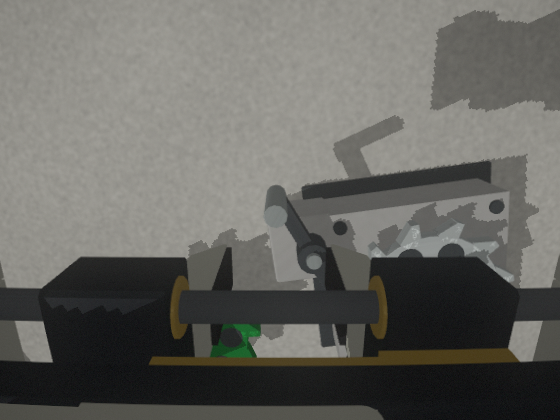

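The wrist view shows the post top at (275,214), pivot pin (314,261) and fingers on both sides of the post's line. The projections are within 8 px. I'll refine the post once and go down.

Run:
```python
from h import *
c=cam('wrist')
p=world(c,275,214,.132)[0];print(p,world(c,314,261,.095))
go(p[0],p[1],.1)
```

```text
[0.40713058 0.03065766 0.132     ] [[0.46574809 0.03500133 0.095     ]]
shift [0.004, -0.0008, 0.1003] twist None yaw now 63.5 t 2.2
```

```bash
python3 -m handwheel '{"hand":[0.044,0.044,0.044,0.044],"xyz":[[0.003,-0.001,0.03],[0.003,-0.001,0.07],[0.003,-0.001,0.1],[0.003,-0.001,0.1]],"twist":[0,0,0,0]}'
python3 - <<'E'
from h import *
for a in (.4,.7,.95):
    r=np.array([-59,-4]); C,S=np.cos(a),np.sin(a); p=np.array([.467,.033])+np.array([r[0]*C+r[1]*S,-r[0]*S+r[1]*C])/1000
    # push finger face 22mm behind along -tool y ; post radius 8 => TCP 14mm ahead
    y=np.array([np.cos(np.radians(63.4)),np.sin(np.radians(63.4))]); t=p+y*.014; print(a,p); go(t[0],t[1],.1)
E
```

```text
time: 2.7
tool_pos: [0.4067, 0.0301, 0.099]
tool_rot: [-0.002, 0.229, 0.973, -0.0]
ft_force: [0.1, 0.6, 0.0]
gripper_width: 0.475
0.4 [0.41109973 0.05229144]
shift [0.006, 0.0358, -0.001] twist None yaw now 63.5 t 2.7
0.7 [0.41929744 0.06794947]
shift [0.0056, 0.0535, -0.001] twist None yaw now 63.5 t 2.7
0.95 [0.42942704 0.07866478]
shift [0.0013, 0.0676, -0.0011] twist None yaw now 63.5 t 2.7
```

```bash
python3 -m handwheel '{"hand":[0.044,0.044,0.044,0.044,0.044],"xyz":[[0.003,0.014,0],[0.006,0.026,0],[0.006,0.038,0],[0.006,0.05,0],[0.003,0.062,0]],"twist":[0,0,0,0,0]}'; python3 -m handwheel '{"hand":[0.044,0.044],"xyz":[[0,0,0],[0,-0.006,0]],"twist":[0,0]}' ;python3 - <<'E'
from h import *
c=cam('side'); cv2.imwrite('pics/s2.png',cv2.resize(c['img'][170:280,190:330],None,fx=5,fy=5,interpolation=cv2.INTER_CUBIC))
E
```

```text
time: 3.32
tool_pos: [0.4341, 0.0866, 0.1004]
tool_rot: [0.0, 0.23, 0.973, 0.0]
ft_force: [-1.4, -0.8, 1.0]
gripper_width: 0.478
time: 3.58
tool_pos: [0.431, 0.0804, 0.1001]
tool_rot: [0.0, 0.23, 0.973, 0.0]
ft_force: [-0.8, -0.5, 0.2]
gripper_width: 0.479
```

View pics/s2.png

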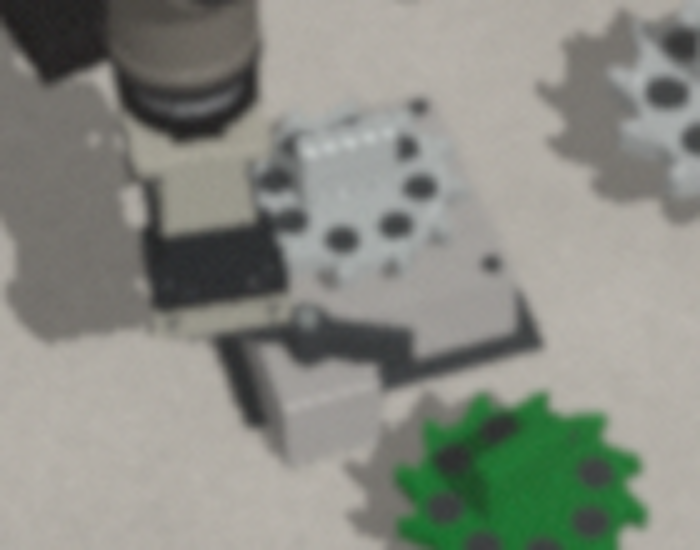

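The side view shows the pawl nose at (412,340), well away from the teeth, with the pivot at (308,320). I'll raise the tool and go over the bar.

```bash
python3 -m handwheel '{"hand":[0.044,0.044],"xyz":[[0,0,-0.06],[0,0,-0.1]],"twist":[0,0]}' && python3 -c "
from h import *
go(.55,.1025,.2,72.6)"
```

```text
time: 3.88
tool_pos: [0.4309, 0.0798, 0.2021]
tool_rot: [0.001, 0.231, 0.973, 0.0]
ft_force: [0.6, 0.2, 0.0]
gripper_width: 0.479
shift [-0.0962, 0.0737, 0.0023] twist -1.161058352630059 yaw now 63.3 t 3.875
```

```bash
python3 -m handwheel '{"hand":[0.04,0.04,0.04,0.04],"xyz":[[-0.048,0.037,0],[-0.096,0.074,0],[-0.096,0.074,0],[-0.096,0.074,0]],"twist":[-0.6,-1.16,-1.16,-1.16]}'
python3 - <<'E'
from h import *
go(.55,.1025,.2,72.6)
c=cam('wrist'); cv2.imwrite('pics/w3.png',c['img'])
P=cloud(c); z=P[...,2]; k=(c['z_map']>0)&(z>.12)&(z<.14)&(np.hypot(P[...,0]-.55,P[...,1]-.102)<.045)
q=P[k]; print(len(q),q.mean(0),cv2.minAreaRect((q[:,:2]*1000).astype(np.float32)))
E
```

```text
time: 4.38
tool_pos: [0.5488, 0.103, 0.1994]
tool_rot: [-0.001, 0.151, 0.988, -0.0]
ft_force: [-0.1, 1.2, -0.1]
gripper_width: 0.438
shift [-0.0013, -0.0001, -0.0006] twist -0.0012618295756432474 yaw now 72.6 t 4.375
2175 [0.54645478 0.10754916 0.13096654] ((548.4019165039062, 106.98815155029297), (16.06035614013672, 59.87385177612305), 71.42377471923828)
```

View pics/w3.png

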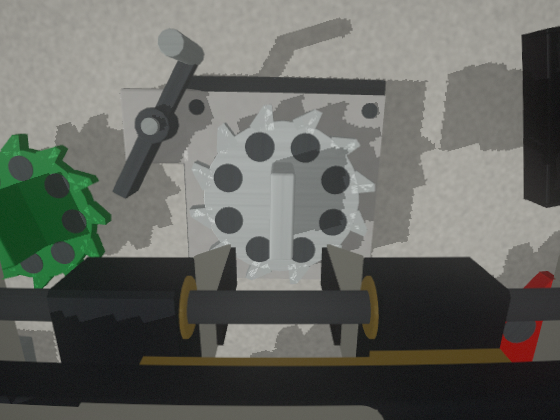

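The wrist view shows the bar upright at (283,215), between the pads' lines, and the pawl nose at (125,195), far from the teeth. The wrist and side estimates agree on a bar centre of about (0.549, 0.106).

```bash
python3 -c "
from h import *
go(.549,.106,.094,71.8)"; python3 -m handwheel '{"hand":[0.04,0.04,0.04,0.04,0.04],"xyz":[[0,0.003,0.03],[0,0.003,0.07],[0,0.003,0.105],[0,0.003,0.105],[0,0.003,0.105]],"twist":[0.1,0.1,0.1,0.1,0.1]}' 3;  python3 -m handwheel '{"hand":[0.018,0.018,0.018,0.018],"xyz":[[0,0,0],[0,0,0],[0,0,0],[0,0,0]],"twist":[0,0,0,0]}' 3; python3 -c "
from h import *
s=telemetry.observe(); print(s['wrist_torque'],s['gripper_width']*91.8);go(.549,.106,.094,71.8)"
```

```text
shift [0.0003, 0.003, 0.1059] twist 0.09926948960421278 yaw now 72.6 t 4.425
time: 5.05
tool_pos: [0.5511, 0.1063, 0.097]
tool_rot: [0.001, 0.158, 0.987, 0.0]
ft_force: [0.2, -0.7, 0.3]
gripper_width: 0.439
time: 5.55
tool_pos: [0.5506, 0.1061, 0.0954]
tool_rot: [0.0, 0.158, 0.987, -0.0]
ft_force: [-1.6, -1.4, 0.7]
gripper_width: 0.199
[-0.28951539  0.03762468  0.03007114] 18.272247988657547
shift [0.0015, -0.0006, 0.0014] twist 0.006377718800708365 yaw now 71.9 t 5.55
```

```bash
cat > chk.py <<'E'
from h import *
c=cam('wrist'); P=cloud(c); z=P[...,2]
d=np.hypot(P[...,0]-.55,P[...,1]-.106); k=(c['z_map']>0)&(d<.058)&(d>.02)&(z>.06)&(z<.094)
s=telemetry.observe(); go(.55,.106,.095)
print('disc z',np.percentile(z[k],[20,50,80]).round(4),k.sum(),'F',np.round(s['ft_force'],1),'M',np.round(s['wrist_torque'],2),'w',s['gripper_width']*91.8,'q6',s['q'][5])
E
python3 chk.py
python3 -m handwheel '{"hand":[0.021,0.021,0.021,0.021,0.021],"xyz":[[0,0,0],[0,0,0],[0,0,0],[0,0,0],[0,0,0]],"twist":[0.7,1.4,2.1,2.8,3.5]}'; python3 chk.py
```

```text
shift [0.0005, -0.0003, 0.0003] twist None yaw now 71.8 t 5.6
disc z [0.0859 0.0865 0.0872] 18989 F [-0.3 -1.1  1.2] M [-0.26  0.09 -0.  ] w 17.90444818141929 q6 -1.1998208177502412
time: 6.22
tool_pos: [0.5509, 0.1057, 0.0951]
tool_rot: [0.001, 0.393, 0.919, -0.0]
ft_force: [0.4, -2.9, 0.5]
gripper_width: 0.262
shift [0.0008, -0.0004, 0.0001] twist None yaw now 43.5 t 6.275
disc z [0.0856 0.0863 0.0873] 18861 F [-0.5 -3.   0.8] M [-0.72 -0.1   0.16] w 24.440906020724444 q6 -0.7044499253505868
```

```bash
python3 -m handwheel '{"hand":[0.021,0.021,0.021,0.021],"xyz":[[0,0,0],[0,0,0],[0,0,0],[0,0,0]],"twist":[0,0,0.6,1.2]}' 20; python3 chk.py
```

```text
time: 6.78
tool_pos: [0.5502, 0.1062, 0.095]
tool_rot: [-0.0, 0.468, 0.884, -0.0]
ft_force: [-1.6, -4.7, 2.2]
gripper_width: 0.231
shift [-0.0001, -0.0002, 0.0] twist None yaw now 34.0 t 6.825
disc z [0.0855 0.0862 0.0871] 18444 F [-1.9 -3.7  1.8] M [-0.73  0.49  0.08] w 21.105000044789087 q6 -0.5387740988397969
```

```bash
python3 -m handwheel '{"hand":[0.021,0.021,0.021],"xyz":[[0,0,0],[0,0,0],[0,0,0]],"twist":[0.5,1.0,1.5]}'; python3 chk.py
```

```text
time: 7.2
tool_pos: [0.5497, 0.1058, 0.095]
tool_rot: [-0.001, 0.557, 0.83, -0.001]
ft_force: [-4.1, -5.9, 3.8]
gripper_width: 0.229
shift [0.0001, 0.0004, 0.0001] twist None yaw now 22.1 t 7.25
disc z [0.0855 0.0862 0.0871] 18361 F [-3.2 -6.   3.8] M [-1.13  0.68  0.26] w 21.15066822847464 q6 -0.33145255235211046
```

```bash
python3 -m handwheel '{"hand":[0.021,0.021,0.021],"xyz":[[0,0,0],[0,0,0],[0,0,0]],"twist":[0.5,1.0,1.5]}'; python3 chk.py
```

```text
time: 7.62
tool_pos: [0.5497, 0.1056, 0.0951]
tool_rot: [-0.0, 0.641, 0.768, -0.001]
ft_force: [-4.3, -7.0, 3.1]
gripper_width: 0.23
shift [0.0003, 0.0003, 0.0001] twist None yaw now 10.1 t 7.675
disc z [0.0854 0.0861 0.087 ] 18392 F [-3.7 -6.8  3.4] M [-1.21  0.57  0.27] w 21.535505649891768 q6 -0.12201550403702138
```

```bash
cat >> chk.py <<'E'
k=(c['z_map']>0)&(z>z[k].mean()+.035)&(z<.14)&(d<.036)
lab,cc=cv2.connectedComponents(k.astype(np.uint8)),None
for i in range(1,lab[0]):
    q=P[lab[1]==i]
    if len(q)>80: r=cv2.minAreaRect((q[:,:2]*1000).astype(np.float32)); print(len(q),q.mean(0).round(4),np.round(r[0],1),np.round(r[1],1),round(r[2],1))
d2=(P[(c['z_map']>0)&(d<.08)&(abs(z-.0862)<.004)][:,:2]*1000).astype(np.float32)
print('disc',cv2.minEnclosingCircle(d2))
cv2.imwrite('pics/w4.png',c['img'])
E
python3 chk.py
```

```text
shift [0.0003, 0.0003, 0.0001] twist None yaw now 10.3 t 7.725
disc z [0.0854 0.0861 0.087 ] 18381 F [-3.7 -6.   2.7] M [-1.16  0.66  0.25] w 20.823011387635454 q6 -0.12570062200863874
3668 [0.5412 0.1259 0.1303] [539.8 120.9] [23.9 33.7] 25.5
439 [0.5623 0.1199 0.129 ] [561.5 118.1] [12.1  5.5] 55.0
1362 [0.5572 0.0937 0.1321] [557.2  93.7] [17.1 21.9] 21.4
disc ((546.5476684570312, 114.5918960571289), 71.11198425292969)
```

View pics/w4.png

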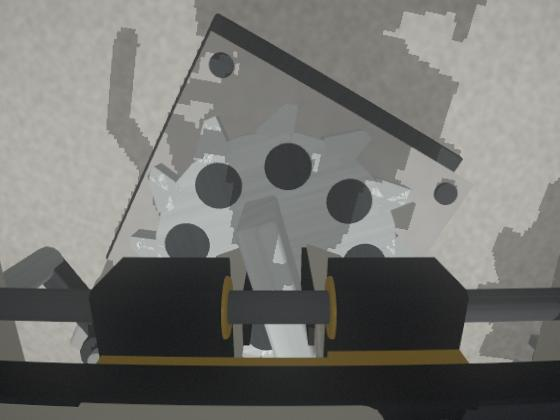

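The wrist view shows the bar skewed about 13° in the loose fingers, as intended (line (260,200)–(290,350)). It has turned about 0.8 rad and not dropped yet. There is some side load, so I'll go in 8° steps with a release in each.

```bash
python3 -m handwheel '{"hand":[0.03,0.03,0.03,0.021,0.021],"xyz":[[0,0,0],[0,0,0],[0,0,0],[0,0,0],[0,0,0]],"twist":[0,0,0,0,0]}'; python3 chk.py | head -2;  python3 -m handwheel '{"hand":[0.021,0.021,0.03,0.03],"xyz":[[0,0,0],[0,0,0],[0,0,0],[0,0,0]],"twist":[0.5,1,1,1]}'; python3 chk.py
```

```text
time: 8.35
tool_pos: [0.5499, 0.1064, 0.0951]
tool_rot: [-0.0, 0.641, 0.768, -0.0]
ft_force: [-3.6, -0.7, 2.8]
gripper_width: 0.237
shift [-0.0003, -0.0001, 0.0001] twist None yaw now 10.3 t 8.4
disc z [0.0862 0.0872 0.0881] 18418 F [-3.3 -0.7  3.4] M [-0.24  0.67  0.12] w 21.20090877515521 q6 -0.12487303349228787
time: 8.9
tool_pos: [0.551, 0.1065, 0.0952]
tool_rot: [0.0, 0.693, 0.721, 0.001]
ft_force: [-0.4, 0.3, -1.2]
gripper_width: 0.324
shift [-0.0004, -0.001, 0.0002] twist None yaw now 2.3 t 8.95
disc z [0.0857 0.0863 0.087 ] 18325 F [-0.1 -0.7 -0.5] M [-0.09  0.06  0.03] w 29.546073261733216 q6 0.013819551901605318
3526 [0.5415 0.1257 0.13  ] [538.7 121.2] [26.8 30.6] 16.4
561 [0.5702 0.1192 0.1293] [569.4 117.8] [14.   6.3] 40.4
1451 [0.5534 0.0924 0.1308] [553.1  91.4] [16.5 21.8] 16.0
disc ((547.4527587890625, 112.83030700683594), 71.24166870117188)
```

```bash
python3 -m handwheel '{"hand":[0.021,0.021,0.021,0.03,0.03],"xyz":[[0,-0.001,0],[0,-0.001,0],[0,-0.001,0],[0,-0.001,0],[0,-0.001,0]],"twist":[0,0.5,1,1,1]}'; python3 chk.py
```

```text
time: 9.57
tool_pos: [0.5497, 0.1064, 0.0952]
tool_rot: [0.0, 0.741, 0.671, 0.0]
ft_force: [-0.7, 0.5, 0.1]
gripper_width: 0.324
shift [-0.0004, 0.0003, 0.0002] twist None yaw now -5.7 t 9.625
disc z [0.072  0.0726 0.0732] 17719 F [ 1.  -0.5  0. ] M [-0.06  0.09  0.01] w 30.146161975261524 q6 0.1533347778008454
3019 [0.5482 0.1239 0.1167] [548.  120.3] [16.2 35.4] 5.3
1078 [0.5318 0.1198 0.1222] [532.  116.2] [11.  23.7] 37.1
1079 [0.5706 0.1159 0.1222] [569.7 112.6] [23.4 11.2] 40.5
846 [0.5512 0.0846 0.1172] [551.3  84.1] [16.3 14.6] 3.4
disc ((549.8109741210938, 112.54607391357422), 26.281246185302734)
```

```bash
python3 -m handwheel '{"hand":[0.021,0.021,0.021,0.03,0.03],"xyz":[[0,0,0],[0,0,0],[0,0,0],[0,0,0],[0,0,0]],"twist":[0,0.5,1,1,1]}'; python3 chk.py
```

```text
time: 10.25
tool_pos: [0.5498, 0.1065, 0.0952]
tool_rot: [0.0, 0.786, 0.618, 0.0]
ft_force: [0.9, -0.8, -0.7]
gripper_width: 0.323
shift [-0.0004, 0.0003, 0.0002] twist None yaw now -13.7 t 10.3
disc z [0.072  0.0726 0.0732] 17575 F [ 0.2  0.7 -0.6] M [-0.04  0.08  0.03] w 29.74288069931947 q6 0.2930525491639932
3032 [0.5493 0.1237 0.1166] [548.7 119.2] [16.3 36.9] 2.6
1070 [0.5338 0.1224 0.1222] [533.4 119.2] [10.9 22.9] 31.8
1077 [0.5716 0.1131 0.1221] [570.4 109.8] [23.2 11.3] 31.5
862 [0.5504 0.0844 0.1172] [550.4  84.8] [16.3 14.5] 2.1
disc ((550.3375244140625, 112.00391387939453), 26.42606544494629)
```

The disc top fell from 0.0863 to 0.0726, so it dropped about 14 mm in the first of these two calls. Next: open, withdraw and inspect.

```bash
python3 -m handwheel '{"hand":[0.04,0.04,0.04,0.04,0.04],"xyz":[[0,0,0],[0,0,0],[0,0,-0.04],[0,0,-0.09],[0,0,-0.12]],"twist":[0,0,0,0,0]}'; python3 -m handwheel '{"hand":[0.04,0.04,0.04,0.04],"xyz":[[-0.06,0.0,0],[-0.12,0,0],[-0.15,0,0],[-0.15,0,0]],"twist":[0,0,0,0]}';  python3 - <<'E'
from h import *
c=cam('scene'); P=cloud(c); z=P[...,2]; s=telemetry.observe(); print(s['tool_pos'],s['ft_force'])
d=np.hypot(P[...,0]-.551,P[...,1]-.102)
k=(c['z_map']>0)&(d<.06)&(z>.063)&(z<.09); q=P[k]; A=np.c_[q[:,:2]-q[:,:2].mean(0),np.ones(len(q))]; k2=abs(q[:,2]-np.median(q[:,2]))<.004
print('disc plane',np.linalg.lstsq(A[k2],q[k2,2],rcond=None)[0])
k=(c['z_map']>0)&(d<.035)&(z>.1); print('bar top',np.percentile(z[k],[50,90]))
o=telemetry; 
w=c['img'][110:345,90:485]
a=cv2.resize(c['img'][130:255,235:375],None,fx=4,fy=4,interpolation=cv2.INTER_CUBIC)
cv2.imwrite('pics/end.png',np.vstack([a,cv2.resize(w[:, :],(560,95*0+100))]) if 0 else a); cv2.imwrite('pics/scene1.png',c['img'])
for t in ['jar_mid','driver_grip','blockgauge_mid','carousel_grip']:
    print(t,[np.round(r['extent']).tolist() for r in imaging.recognise('scene',t) if r['conf']>.4])
i0=cv2.imread('pics/scene0.png'); df=cv2.absdiff(i0,c['img']).max(2)
for n,(l,t,r,b) in dict(jar=(345,90,378,130),drv=(105,230,158,310),blk=(160,285,212,322),grn=(190,188,254,247),big=(295,252,386,334),red=(386,190,475,274)).items(): print(n,df[t:b,l:r].mean().round(2))
E
```

```text
time: 10.92
tool_pos: [0.5502, 0.1064, 0.2177]
tool_rot: [0.001, 0.787, 0.617, 0.001]
ft_force: [-0.0, -0.7, 0.7]
gripper_width: 0.436
time: 11.42
tool_pos: [0.5136, -0.0411, 0.2153]
tool_rot: [0.0, 0.788, 0.616, 0.0]
ft_force: [0.2, 0.7, -0.1]
gripper_width: 0.434
[ 0.51389975 -0.03983531  0.21526024] [0.99900518 0.18604392 0.09270479]
disc plane [-0.0013898   0.00050776  0.07059569]
bar top [0.11385821 0.11666712]
jar_mid [[349.0, 93.0, 376.0, 127.0], [257.0, 141.0, 279.0, 197.0]]
driver_grip [[109.0, 238.0, 146.0, 304.0]]
blockgauge_mid [[166.0, 291.0, 209.0, 322.0]]
carousel_grip [[294.0, 255.0, 383.0, 331.0], [284.0, 164.0, 340.0, 212.0], [387.0, 198.0, 471.0, 270.0]]
jar 9.23
drv 8.21
blk 7.47
grn 6.48
big 7.42
red 7.18
```

View pics/end.png

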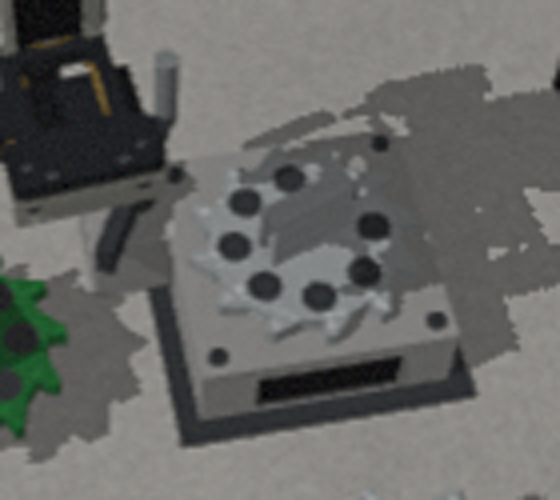

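The crop shows the carousel flat on the unit (disc plane slope 0.001, bar top at 0.117). The pawl nose at (105,265) is clear of the teeth, and the gripper is away, touching nothing. Handing in.

```bash
python3 -c "
from h import *
print(sign_off())"
```

```text
the job is handed in; nothing more can be done
None
```

I swung the pawl clear of the teeth, turned the carousel clockwise until it dropped home, let go, backed off and handed the job in at about 11.5 s.

**What I did**
- **Pawl:** I pushed the post clockwise about its pivot, aiming for about 0.85 rad. I didn't measure the final angle, but the views from the side and above show the nose well away from the teeth.
- **Carousel:** I turned it about 1.1 rad clockwise in small steps with loose fingers, opening them after each of the later steps. It dropped at the step near 1.1 rad.

**Last checks**
- **Height:** from the wrist camera, the disc top went from 0.0863 to 0.0726 m, which matches the 14 mm drop. The final scene view puts the bar top at 0.117 m, where home expects 0.117.
- **Flatness:** the disc lies flat, with a slope of about 0.001.
- **Other things on the bench:** the jar, screwdriver, steel block, big grey carousel and red carousel were all found within about 4 pixels of where they started. The before-and-after image difference showed only noise-like changes around each of them, and around the green carousel.
- **Gripper:** it is clear of everything, with wrist force around 1 N.

**Checks that disagreed**
- The cameras differed by 4 to 6 mm on where the post and bar were, so I worked from values between them.
- In the last scene picture the detector did not report the green carousel above the 0.4 confidence cut-off, and it misread the pawl as a second jar. Part of the green carousel shows in the last close crop; the rest is outside it.

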